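# Close a connector cover on the bench press

## Robot

A 7-joint arm with a two-finger parallel gripper is mounted at the origin on the work surface. World frame = base frame: x ahead of the robot, y to its left, z up, the work surface at z = 0. Lengths are in m, angles in rad, forces in N, time in s.
With the tool pointing down it reaches from about 0.425 to 0.925 m from the base axis. Payload 6.8 kg.
Tool frame: the origin (TCP) lies midway between the tips of the shut fingers; the grasp point (between the pads) lies 19 mm behind it; z points along the fingers, y is the line along which they close (so a half turn about z gives the same grasp; the last joint's range is limited). The gripper opens to 85 mm and grips with 20 to 120 N. Pads are 22 mm wide; open, the fingers measure 114 mm over their backs; the gripper's body (76 mm by 85 mm) begins 54 mm behind the grasp point. The pads swing forward as they close: fully open they stand 13 mm farther back than shut.
Start: joints at [1.128, 0.477, 0.022, 1.555, -0.011, 1.109, -0.083], TCP at [0.222, -0.638, 0.211] pointing down, gripper open.
Joint ranges: [-2.96, 2.96], [-0.34, 2.1], [-1.41, 1.46], [0.24, 2.44], [-1.37, 4.51], [0.17, 1.92], [-2.96, 2.96]. Speed limits (rad/s): [2.39, 2.39, 3.14, 3.14, 3.14, 3.14, 3.14].

## Interface

Orientations are given as a 3x3 rotation matrix whose columns are the frame's x, y, z axes.
In Python, from bench import readout, snapshot, robot gives the robot as it stands.
- The arm moves only by the shell command python3 -m crank 'ROWS' [OPENING] [FORCE]. ROWS is JSON, a list of rows, each an object of numbers: "dx", "dy", "dz": the shift along the tool's x, y, z in cm; "yaw": the turn about the tool's z in rad. A call has 1 to 20 rows; each row is the pose to reach, as a shift and turn from the pose commanded when the call began, along the tool's axes at that moment; what a row does not reach only later rows make up. A row lasts 1/10 s, in which the tool goes at most 50 mm and 8.59 degrees, less where a joint would pass 70% of its speed; a pose out of reach is approached as far as the arm can. A call with a gripper value outside its range is refused whole. OPENING is the closure, from 0 (fully open) to 1 (shut), set as the call begins (- or left out, the last holds). The fingers move at their own pace and stop on an object; FORCE is the grip in N (left out, the last holds). Time passes only in rows, so rows that repeat a pose let the fingers close. It gives the time, the measured TCP pose, the force, the opening and the grip force at its end, in the units of the state.
- readout.sense(): the state, without advancing time (a new reading comes with each control period).
- snapshot(name): name is "scene" or "top" or "wrist"; returns a dict with "img" (420x560x3 uint8, red, green, blue), "z_map" (420x560 float32, m along the optical axis (not along the pixel's ray), 0 where there is no reading), "vertical_fov" (degrees; the focal length in pixels is half the picture's height over the tangent of half this angle, whatever the lens; pixels are square), "cx", "cy" (the principal point, pixels), "k1" (the pictures are not rectified: a ray, as slopes to the right and down, at radius r is drawn at 1 + k1 r^2 times it, then the intrinsics apply), "cam_to_world" (4x4, takes a point from camera to world coordinates). Camera axes: x right, y down, z forward; pixel columns grow to the right and rows downward; lengths in m; the calibration is good to about 2 mm. A picture is of the moment at which its call begins.
- robot.close_job(): hands the job in; it is judged then, once.
The state is a dict: "time": time; "q": joint angles; "joint_vel": joint speeds; "joint_torque": joint torques, N m; "tcp_pos": TCP position; "ee_rot": TCP orientation; "force": force on the tool from outside, world axes, zero at the start; "moment": the same for the moment, N m; "gripper_width": finger opening in m; "grip_force": force on a finger pad.
Only numpy, scipy, OpenCV 4.12 (cv2) and the standard library are available. Lean on these libraries where they do the work, as an engineer would, in place of code of your own. Each camera call takes 0.05 s, during which the arm holds its last target. There are 200 camera calls.

## Task

Push the press's sliding shuttle all the way in to its stop so that the connector sits under the ram, its cover still standing proud. Then press the broad pedal right down to its stop, hold it there a moment so that the ram drives the cover home, and let it come back up. Leave the narrow pedal and the loose tools, bottle and spare housing alone.

Things in the scene. Friction and masses are not known exactly. Their poses are not given: they have to be found in the camera images.
- press: White C-frame bench press, fixed to the bench but put somewhere else each time, 360 x 160 mm footprint, column and head about 350 mm tall with a tape reel on top. Origin: bench level, 20 mm in front of the middle of the base. Its x axis points from its open front (where the shuttle sticks out) to the column: the shuttle goes in along +x. z is up. The head's front face is at x = -5 mm in this frame and its underside 140 mm above the bench; the ram comes down at x = 50 mm.
- shuttle (a joint): Travel of the aluminium shuttle (250 x 90 x 12 mm plate sliding between two steel guides, top of the plate 46 mm above the bench). 0 = fully out, 0.100 m = fully in against its hard stop; it starts somewhere in the outer third. About 3 N moves it and it stays where it is left.
- push_plate (a point): Centre of the upright aluminium plate at the outer end of the shuttle, by which it is pushed: 60 mm wide (across the travel), 12 mm thick (along the travel), from 46 to 100 mm above the bench; this point is 73 mm above the bench. Axes as the press: +x is the way in. A low gusset (12 mm wide) stands behind it on the inner side; the outer face is free. Fully in, this point is still 135 mm short of the head's front face.
- cover (a joint): Travel of the grey cover (48 x 32 mm) in the white connector housing held in the shuttle's nest: 0 = standing 6 mm proud, 0.006 m = pressed home. Stiff (12 N): only the ram should press it. The ram meets it when the pedal is at about 0.23 rad and has it home (about 0.0058) with the pedal at its stop; it stays down.
- broad_pedal_unit: Base of the broad pedal (the one that works the ram), fixed to the bench; the two pedal units change places and turn from time to time. Grey plate 220 x 134 mm. Origin: bench level, centre of the base. Its x axis points from the pedal's free end (nearer the robot) to the hinge; z is up.
- broad_pedal_hinge (a point): Middle of the broad pedal's hinge axis, 35 mm above the bench, at x = 80 mm in the unit's frame; the hinge axis is the unit's y axis.
- broad_pedal_tread (a point): Centre of the black rubber tread (70 x 104 mm) on top of the broad pedal (steel plate 190 x 110 mm); 150 mm from the hinge along the plate and 9 mm above the plate's middle plane. About 102 mm above the bench at rest, 56 mm at the stop. Axes: at rest those of the unit.
- broad_pedal (a joint): Broad pedal angle: 0 = up (plate rising 0.40 rad towards its free end), 0.32 rad = down on its stop (plate rising 0.08 rad). A spring returns it. Pressed at the tread centre it takes about 5 N to start and 16 N just before the stop while it drives the cover, about 11 N to hold it down; then the stop is hard.
- narrow_pedal_tread (a point): Centre of the rubber tread of the narrow pedal (plate 190 x 46 mm, otherwise alike), which must be left alone. Same heights as the broad one.
- narrow_pedal (a joint): Narrow pedal angle, 0 = up, 0.32 = down. Leave at 0.
- bottle: Loose grey plastic bottle, 60 mm across, 110 mm tall, origin under its centre.
- driver: Loose screwdriver, 170 mm long, lying on the bench.
- housing: Loose spare connector housing, white, 54 x 38 x 18 mm, origin under its centre.
- spanner: Loose spanner, 150 mm long, lying on the bench.

How it is judged:
On the way, in this order (a step that is already met when the one before it is completed fails the run):
1. the shuttle is fully in (within 5 mm of its stop) with the cover still standing proud (value of joint shuttle above 0.095 m and value of joint cover below 0.002 m), for 0.2 s.
2. the broad pedal is down at its stop (within 0.025 rad) with the shuttle in, and the ram has driven the cover home (value of joint broad_pedal above 0.295 rad and value of joint shuttle above 0.095 m and value of joint cover above 0.0035 m), for 0.2 s.
At the end, for the whole second after the job is handed in: The shuttle is within 5 mm of fully in, the cover is pressed home (3.5 mm or more of its 6 mm), and both pedals are back up (within 0.04 rad) (value of joint shuttle above 0.095 m and value of joint cover above 0.0035 m and value of joint each of broad_pedal, narrow_pedal below 0.04 rad); the robot touches nothing.
It fails at once if the narrow pedal is pressed (more than 0.08 rad) (value of joint narrow_pedal above 0.08 rad).
It fails at once if the screwdriver, spanner, bottle or spare housing is shoved more than 30 mm (distance of any of bottle, driver, housing, spanner from where it was at the start of the episode above 0.03 m).
It also fails if it takes over 48 s, if anything falls off the work surface, if the arm or the gripper's body presses on something with over 40 N, if the wrist force passes 120 N, or if a joint passes its speed limit or range.

## Working session

There is one attempt and no reset: what is moved stays moved. The work goes in short steps, Python scripts to look and compute and a shell command to move; the robot and the scene stay as the last step left them, time stands still between calls to the robot, and variables do not carry over. Pictures are saved under pics/ and viewed, at most 10 in all, crops included, and the job is handed in when it is done.

```bash
ls; mkdir -p pics; cat > h.py <<'E'
import numpy as np, cv2
from bench import readout, snapshot, robot
def save(s,n): cv2.imwrite(f'pics/{n}.png',s['img'][...,::-1])
def K(s):
    h=s['img'].shape[0]; f=h/2/np.tan(np.radians(s['vertical_fov'])/2)
    return np.array([[f,0,s['cx']],[0,f,s['cy']],[0,0,1]])
def rays(s,uv):
    uv=np.asarray(uv,float).reshape(-1,1,2)
    k=K(s); d=((uv[:,0]-[s['cx'],s['cy']])/k[0,0]); rd=np.hypot(*d.T); r=rd.copy()
    for _ in range(30): r=rd/(1+s['k1']*r*r)
    p=d*(r/np.maximum(rd,1e-9))[:,None]
    return np.c_[p,np.ones(len(p))]
def on_plane(s,uv,z):
    T=s['cam_to_world']; w=rays(s,uv)@T[:3,:3].T; o=T[:3,3]
    return o+w*((z-o[2])/w[:,2])[:,None]
def depth_pts(s,uv):
    uv=np.asarray(uv,int).reshape(-1,2); z=s['z_map'][uv[:,1],uv[:,0]]
    T=s['cam_to_world']; return (rays(s,uv)*z[:,None])@T[:3,:3].T+T[:3,3]
E
python3 - <<'E'
from h import *
import pickle
for n in('scene','top'):
    s=snapshot(n); save(s,n+'0'); pickle.dump(s,open(n+'.pkl','wb'))
    print(n,s['k1'],s['vertical_fov'],s['cam_to_world'].round(3).tolist())
r=readout.sense(); print(r['time'],r['tcp_pos'],r['ee_rot'])
E
```

```text
pics
scene -0.08559427121038647 56.91577973319059 [[-0.432, 0.734, -0.525, 0.937], [0.902, 0.341, -0.265, 0.206], [-0.016, -0.588, -0.809, 0.727], [0.0, 0.0, 0.0, 1.0]]
top -0.15326286736273112 47.15474357653996 [[0.001, -0.996, 0.089, 0.409], [-1.0, -0.001, 0.007, -0.017], [-0.007, -0.089, -0.996, 1.335], [0.0, 0.0, 0.0, 1.0]]
0.1 [ 0.22160151 -0.63698674  0.21042659] [[ 9.44470876e-01  3.28594528e-01 -6.32841255e-04]
 [ 3.28595121e-01 -9.44469685e-01  1.50372372e-03]
 [-1.03583996e-04 -1.62817180e-03 -9.99998669e-01]]
```

View pics/scene0.png

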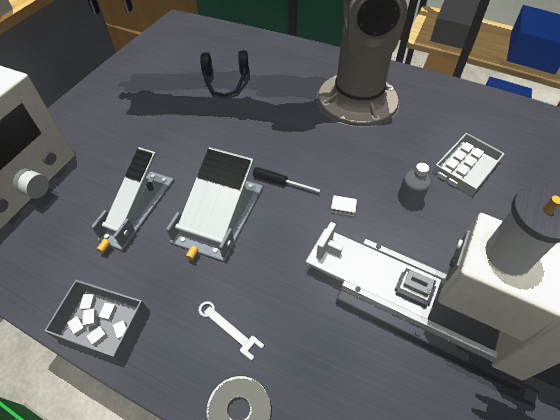

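View pics/top0.png

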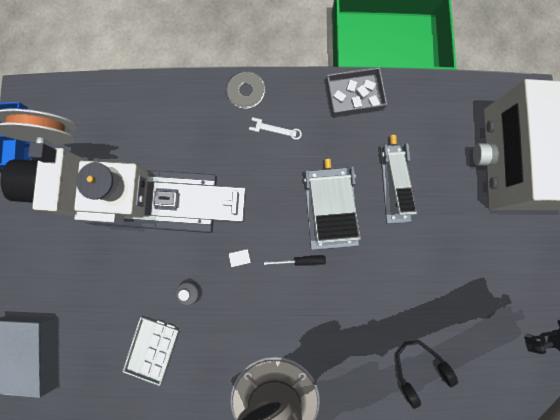

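The scene view shows the push plate at about (327,243), the broad tread at (222,168) and the narrow tread at (141,162). In the top view the push plate's top edge is at about (238,200), with the shuttle going in to the left (+y). The broad tread is at (337,227) with its hinge end at (328,172), and the narrow tread is at (404,200). The driver lies near the broad pedal at (295,261), and the spare housing is at (240,258).

```bash
python3 - <<'E'
from h import *
import pickle
S={n:pickle.load(open(n+'.pkl','rb')) for n in('top','scene')}
vv,uu=np.mgrid[0:420,0:560]; uv=np.c_[uu.ravel(),vv.ravel()]
def rep(name,P):
    c,(w,h),a=cv2.minAreaRect(P[:,:2].astype(np.float32)*1000)
    print(name,len(P),'mean',P.mean(0).round(4),'rect',np.round(c,1),round(w,1),round(h,1),round(a,1),'z',np.percentile(P[:,2],[5,50,95]).round(3))
for n,s in S.items():
    P=depth_pts(s,uv); ok=s['z_map'].ravel()>0; g=s['img'].reshape(-1,3).astype(int)
    X=P[:,0];Y=P[:,1];Z=P[:,2]
    print(n)
    box=ok&(X>.45)&(X<.70)&(Y>.0)&(Y<.2)
    rep('plate top',P[box&(Z>.09)&(Z<.108)])
    rep('plate all',P[box&(Z>.06)&(Z<.108)])
    rep('shuttle',P[box&(Z>.040)&(Z<.052)])
    for nm,lo,hi in(('broad',-.29,-.06),('narrow',-.45,-.29)):
        b=ok&(X>.36)&(X<.75)&(Y>lo)&(Y<hi)
        m=b&(g.max(1)<60)&(Z>.07)&(Z<.13); rep(nm+' tread',P[m])
        m2=b&(Z>.03)&(Z<.13); rep(nm+' all',P[m2])
        A=P[m2&(g.max(1)>100)]
# two-view by plane cast: tread mask centroid on z=.102
    for nm,lo,hi in(('broad',-.29,-.06),('narrow',-.45,-.29)):
        m=(ok&(X>.36)&(X<.75)&(Y>lo)&(Y<hi)&(g.max(1)<60)&(Z>.07)&(Z<.13))
        u=uv[m]; r=cv2.minAreaRect(u.astype(np.float32)); print(nm,'px',r, on_plane(s,[r[0]],.102).round(4))
E
python3 - <<'E'
import cv2,sys
sys.path.insert(0,'.')
a=cv2.imread('pics/top0.png')[150:280,190:430]
b=cv2.imread('pics/scene0.png')[210:330,290:450]
a=cv2.resize(a,None,fx=3.2,fy=3.2,interpolation=cv2.INTER_CUBIC); cv2.imwrite('pics/c1.png',a)
E
```

```text
top
plate top 110 mean [0.5419 0.1044 0.0989] rect [541.9 105. ] 12.8 58.6 86.1 z [0.094 0.099 0.103]
plate all 190 mean [0.5417 0.11   0.0887] rect [570.3 135.6] 128.2 51.4 48.0 z [0.067 0.096 0.103]
shuttle 1275 mean [0.545  0.1494 0.0454] rect [547.2 141.5] 119.1 116.9 0.0 z [0.041 0.045 0.05 ]
broad tread 882 mean [ 0.4793 -0.16    0.1021] rect [ 479.6 -160.4] 60.7 99.4 4.9 z [0.09  0.102 0.114]
broad all 2968 mean [ 0.5319 -0.1559  0.0762] rect [ 524.3 -148.7] 153.0 285.6 85.1 z [0.04  0.074 0.113]
narrow tread 303 mean [ 0.5478 -0.3409  0.1026] rect [ 548.2 -341.2] 58.7 37.6 2.3 z [0.091 0.103 0.114]
narrow all 1315 mean [ 0.6088 -0.3357  0.073 ] rect [ 622.9 -337.7] 229.0 76.6 3.7 z [0.038 0.07  0.112]
broad px ((336.9088134765625, 225.93637084960938), (23.143709182739258, 38.999855041503906), 85.10090637207031) [[ 0.4794 -0.1606  0.102 ]]
narrow px ((405.6319885253906, 199.4760284423828), (23.70232391357422, 13.77418041229248), 79.69515228271484) [[ 0.5481 -0.3412  0.102 ]]
scene
plate top 200 mean [0.5436 0.1066 0.1001] rect [541.6 105.7] 12.4 59.3 86.5 z [0.093 0.101 0.103]
[... 199 characters left out ...]
oad tread 1300 mean [ 0.4804 -0.1589  0.1028] rect [ 480.3 -159.7] 64.0 103.7 4.9 z [0.091 0.103 0.115]
broad all 4732 mean [ 0.5418 -0.1509  0.073 ] rect [ 554.7 -150.6] 228.6 136.5 4.0 z [0.04  0.07  0.112]
narrow tread 469 mean [ 0.5502 -0.3391  0.1025] rect [ 549.  -340.8] 64.8 42.0 1.2 z [0.091 0.103 0.115]
narrow all 2278 mean [ 0.619  -0.332   0.0689] rect [ 624.5 -337.2] 231.0 73.0 7.1 z [0.036 0.063 0.112]
broad px ((223.38800048828125, 168.3839874267578), (45.599998474121094, 30.439998626708984), 16.260204315185547) [[ 0.48   -0.1591  0.102 ]]
narrow px ((138.23973083496094, 164.4726104736328), (15.890032768249512, 31.44902229309082), 24.443954467773438) [[ 0.5492 -0.3399  0.102 ]]
```

View pics/c1.png

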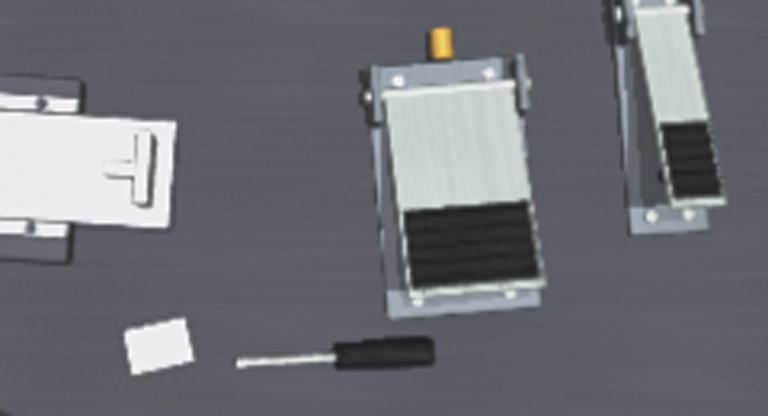

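Plate centre is at about (0.542, 0.105), with its thin axis at 86.3°, so the push direction is (0.065, 0.998). The broad tread is at (0.480, -0.160, 0.102). Both views agree within 2 mm and match the stated sizes. I'll shut the fingers and move over, aligning the yaw on the way.

```bash
python3 -m crank '[{"dx":12,"dy":-8,"yaw":0.1},{"dx":20,"dy":-14,"yaw":0.2},{"dx":35,"dy":-23.6,"yaw":0.27},{"dx":35,"dy":-23.6,"yaw":0.27},{"dx":35,"dy":-23.6,"yaw":0.27},{"dx":35,"dy":-23.6,"yaw":0.27},{"dx":35,"dy":-23.6,"yaw":0.27},{"dx":35,"dy":-23.6,"yaw":0.27},{"dx":35,"dy":-23.6,"yaw":0.27},{"dx":35,"dy":-23.6,"yaw":0.27},{"dx":35,"dy":-23.6,"yaw":0.27},{"dx":35,"dy":-23.6,"yaw":0.27}]' 1 40
cat > d.py <<'E'
import sys; from h import *
r=readout.sense(); t=np.array([float(a) for a in sys.argv[1:4]])
R=r['ee_rot']; print('t',r['time'],'tcp',r['tcp_pos'].round(4) if hasattr(r['tcp_pos'],'round') else r['tcp_pos'],'shift cm',(np.array(R).T@(t-np.array(r['tcp_pos']))*100).round(2),'yaxis deg',np.degrees(np.arctan2(R[1][1],R[0][1])),'F',np.round(r['force'],1))
E
python3 d.py 0.5386 0.045 0.21
```

```text
t 0.1 tcp [ 0.2216 -0.637   0.2104] shift cm [ 52.35 -54.     0.13] yaxis deg -70.81648235784124 F [-0.3  0.6 -0.1]schema error: expected keys dx, dy, dz, yaw
```

```bash
python3 -m crank '[{"dx":12,"dy":-8,"dz":0,"yaw":0.1},{"dx":20,"dy":-14,"dz":0,"yaw":0.2},{"dx":35,"dy":-23.6,"dz":0,"yaw":0.27},{"dx":35,"dy":-23.6,"dz":0,"yaw":0.27},{"dx":35,"dy":-23.6,"dz":0,"yaw":0.27},{"dx":35,"dy":-23.6,"dz":0,"yaw":0.27},{"dx":35,"dy":-23.6,"dz":0,"yaw":0.27},{"dx":35,"dy":-23.6,"dz":0,"yaw":0.27},{"dx":35,"dy":-23.6,"dz":0,"yaw":0.27},{"dx":35,"dy":-23.6,"dz":0,"yaw":0.27},{"dx":35,"dy":-23.6,"dz":0,"yaw":0.27},{"dx":35,"dy":-23.6,"dz":0,"yaw":0.27}]' 1 40
python3 d.py 0.5386 0.045 0.21
```

```text
time: 1.3
tcp_pos: [0.4736, -0.3011, 0.2111]
ee_rot: [[0.998, 0.062, -0.001], [0.062, -0.998, -0.0], [-0.001, 0.0, -1.0]]
force: [-0.1, 0.6, 0.3]
gripper_width: 0.0003
grip_force: 0.0
t 1.3 tcp [ 0.4736 -0.3011  0.2111] shift cm [  8.64 -34.14   0.08] yaxis deg -86.42946301889295 F [-0.1  0.6  0.3]
```

```bash
python3 -m crank '[{"dx":2,"dy":-5,"dz":0,"yaw":0},{"dx":4,"dy":-10,"dz":0,"yaw":0},{"dx":5,"dy":-15,"dz":0,"yaw":0},{"dx":6,"dy":-20,"dz":0,"yaw":0},{"dx":7,"dy":-24,"dz":0,"yaw":0},{"dx":8,"dy":-28,"dz":0,"yaw":0},{"dx":8.6,"dy":-32,"dz":0,"yaw":0},{"dx":8.6,"dy":-34.1,"dz":0,"yaw":0},{"dx":8.6,"dy":-34.1,"dz":4,"yaw":0},{"dx":8.6,"dy":-34.1,"dz":8,"yaw":0},{"dx":8.6,"dy":-34.1,"dz":12,"yaw":0},{"dx":8.6,"dy":-34.1,"dz":14.6,"yaw":0},{"dx":8.6,"dy":-34.1,"dz":14.6,"yaw":0},{"dx":8.6,"dy":-34.1,"dz":14.6,"yaw":0}]'
python3 d.py 0.5402 0.075 0.065
python3 - <<'E'
from h import *
s=snapshot('scene'); save(s,'scene1')
E
```

```text
time: 2.7
tcp_pos: [0.5389, 0.045, 0.0656]
ee_rot: [[0.998, 0.063, -0.0], [0.063, -0.998, -0.0], [-0.0, 0.0, -1.0]]
force: [0.1, 0.5, 1.1]
gripper_width: 0.0
grip_force: 0.0
t 2.7 tcp [0.5389 0.045  0.0656] shift cm [ 0.32 -2.99  0.06] yaxis deg -86.40022949079066 F [0.1 0.5 1.1]
```

View pics/scene1.png

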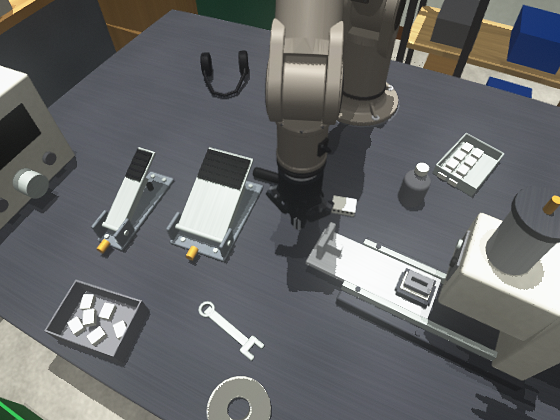

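The gripper is at (297,210), clear of the plate at (328,243). I got the sign of the yaw wrong: the tool needs another 0.127 rad so that -y runs along (0.065, 0.998). I'll correct that, then push.

```bash
python3 -m crank '[{"dx":0,"dy":0,"dz":0,"yaw":0.127},{"dx":0,"dy":0,"dz":0,"yaw":0.127},{"dx":0,"dy":0,"dz":0,"yaw":0.127}]' | tail -5
python3 -m crank '[{"dx":0,"dy":-1.5,"dz":0,"yaw":0},{"dx":0,"dy":-2.5,"dz":0,"yaw":0},{"dx":0,"dy":-3,"dz":0,"yaw":0},{"dx":0,"dy":-3.5,"dz":0,"yaw":0},{"dx":0,"dy":-4,"dz":0,"yaw":0},{"dx":0,"dy":-4.5,"dz":0,"yaw":0},{"dx":0,"dy":-5,"dz":0,"yaw":0},{"dx":0,"dy":-5.5,"dz":0,"yaw":0},{"dx":0,"dy":-6,"dz":0,"yaw":0},{"dx":0,"dy":-6.5,"dz":0,"yaw":0},{"dx":0,"dy":-7,"dz":0,"yaw":0},{"dx":0,"dy":-7.5,"dz":0,"yaw":0},{"dx":0,"dy":-8,"dz":0,"yaw":0},{"dx":0,"dy":-8.5,"dz":0,"yaw":0},{"dx":0,"dy":-9,"dz":0,"yaw":0},{"dx":0,"dy":-9.5,"dz":0,"yaw":0}]'
python3 - <<'E'
from h import *
s=snapshot('scene'); vv,uu=np.mgrid[0:420,0:560]; P=depth_pts(s,np.c_[uu.ravel(),vv.ravel()])
m=(s['z_map'].ravel()>0)&(P[:,0]>.5)&(P[:,0]<.62)&(P[:,1]>.08)&(P[:,1]<.3)&(P[:,2]>.085)&(P[:,2]<.104)&(s['img'].reshape(-1,3).max(1)>110)
print(m.sum(),P[m].mean(0),P[m].min(0),P[m].max(0)); save(s,'scene2')
E
```

```text
tcp_pos: [0.5397, 0.0461, 0.0668]
ee_rot: [[0.998, -0.06, 0.003], [-0.06, -0.998, 0.0], [0.003, -0.0, -1.0]]
force: [0.9, -0.0, 0.5]
gripper_width: 0.0002
grip_force: 0.0
time: 4.65
tcp_pos: [0.5446, 0.1414, 0.0652]
ee_rot: [[0.998, -0.062, 0.0], [-0.062, -0.998, -0.0], [0.0, 0.0, -1.0]]
force: [0.8, -3.4, -2.2]
gripper_width: -0.0
grip_force: 1.4
112 [0.55877965 0.15962376 0.10064082] [0.53696969 0.1523767  0.08593449] [0.57587141 0.16576369 0.10388205]
```

The plate has moved about 54 mm under about 3 N. 13–46 mm remains, so I'll carry on in small steps and watch the force.

```bash
python3 -m crank '[{"dx":0,"dy":-0.4,"dz":0,"yaw":0},{"dx":0,"dy":-0.8,"dz":0,"yaw":0},{"dx":0,"dy":-1.2,"dz":0,"yaw":0},{"dx":0,"dy":-1.4,"dz":0,"yaw":0}]' | grep -E 'tcp|force'
python3 -m crank '[{"dx":0,"dy":-0.3,"dz":0,"yaw":0},{"dx":0,"dy":-0.6,"dz":0,"yaw":0},{"dx":0,"dy":-0.6,"dz":0,"yaw":0}]' | grep -E 'tcp|force'
python3 -m crank '[{"dx":0,"dy":-0.3,"dz":0,"yaw":0},{"dx":0,"dy":-0.6,"dz":0,"yaw":0},{"dx":0,"dy":-0.6,"dz":0,"yaw":0}]' | grep -E 'tcp|force'
```

```text
tcp_pos: [0.5454, 0.1556, 0.0653]
force: [-0.1, -3.1, -0.2]
grip_force: 1.3
tcp_pos: [0.5458, 0.1618, 0.0654]
force: [1.1, -1.5, 0.1]
grip_force: 0.3
tcp_pos: [0.5462, 0.1678, 0.0654]
force: [0.7, -0.0, -0.4]
grip_force: 0.3
```

```bash
python3 -m crank '[{"dx":0,"dy":-0.3,"dz":0,"yaw":0},{"dx":0,"dy":-0.6,"dz":0,"yaw":0},{"dx":0,"dy":-0.6,"dz":0,"yaw":0}]' | grep -E 'tcp|force'
python3 -m crank '[{"dx":0,"dy":-0.3,"dz":0,"yaw":0},{"dx":0,"dy":-0.6,"dz":0,"yaw":0},{"dx":0,"dy":-0.6,"dz":0,"yaw":0}]' | grep -E 'tcp|force'
```

```text
tcp_pos: [0.5463, 0.1704, 0.0653]
force: [-1.3, -7.6, 4.1]
grip_force: 4.2
tcp_pos: [0.5463, 0.1706, 0.0652]
force: [-3.6, -21.0, 12.6]
grip_force: 10.6
```

```bash
python3 - <<'E'
from h import *
s=snapshot('scene'); vv,uu=np.mgrid[0:420,0:560]; P=depth_pts(s,np.c_[uu.ravel(),vv.ravel()])
ok=s['z_map'].ravel()>0
m=ok&(P[:,0]>.5)&(P[:,0]<.62)&(P[:,1]>.08)&(P[:,1]<.3)&(P[:,2]>.085)&(P[:,2]<.104)&(s['img'].reshape(-1,3).max(1)>110)
print(m.sum(),P[m].mean(0)); save(s,'scene3')
E
```

```text
110 [0.55964722 0.18910638 0.10103568]
```

The shuttle is at the hard stop: the TCP stalled at y = 0.1706 with 21 N, after about 83 mm of travel (possible range 67–100 mm). I'll back off along the travel, then rise.

```bash
python3 -m crank '[{"dx":0,"dy":2,"dz":0,"yaw":0},{"dx":0,"dy":4,"dz":0,"yaw":0},{"dx":0,"dy":6,"dz":0,"yaw":0},{"dx":0,"dy":7,"dz":-4,"yaw":0},{"dx":0,"dy":8,"dz":-8,"yaw":0},{"dx":0,"dy":9,"dz":-12,"yaw":0},{"dx":0,"dy":9,"dz":-14,"yaw":0},{"dx":0,"dy":9,"dz":-14,"yaw":0},{"dx":0,"dy":9,"dz":-14,"yaw":0}]'
python3 - <<'E'
from h import *
import pickle
vv,uu=np.mgrid[0:420,0:560]; uv=np.c_[uu.ravel(),vv.ravel()]
s=snapshot('scene'); P=depth_pts(s,uv); ok=s['z_map'].ravel()>0
m=ok&(P[:,0]>.5)&(P[:,0]<.62)&(P[:,1]>.16)&(P[:,1]<.24)&(P[:,2]>.094)&(P[:,2]<.106)
print('plate',cv2.minAreaRect(P[m,:2].astype(np.float32)*1000)); save(s,'scene4')
h=ok&(P[:,0]>.5)&(P[:,0]<.62)&(P[:,1]>.25)&(P[:,1]<.5)&(P[:,2]>.15)&(P[:,2]<.22)
print('head front y',np.percentile(P[h,1],[0.5,2,10,50]) if h.any() else None)
E
python3 d.py 0.48 -0.160 0.13
```

```text
time: 7.25
tcp_pos: [0.5412, 0.09, 0.2053]
ee_rot: [[0.998, -0.061, 0.001], [-0.061, -0.998, 0.001], [0.001, -0.001, -1.0]]
force: [-0.9, 0.3, -0.7]
gripper_width: -0.0002
grip_force: 0.0
plate ((547.8880004882812, 189.56396484375), (11.963672637939453, 59.546356201171875), 86.39364624023438)
head front y [0.31384903 0.31610774 0.31970842 0.34049093]
t 7.3 tcp [0.5406 0.0898 0.2044] shift cm [-4.51 25.3   7.44] yaxis deg -93.50978531411924 F [-0.5  0.2 -1.1]
```

View pics/scene4.png

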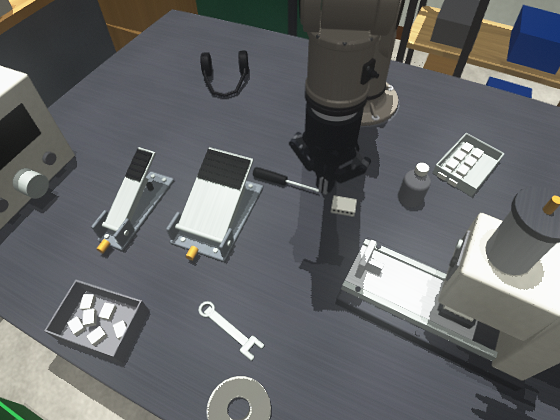

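The plate is now at (366,258) with the connector under the head, about 130–135 mm short of the head's front face, so the shuttle is fully in. Loose items are undisturbed. Next I'll go over the broad tread and down to just above it.

```bash
python3 -m crank '[{"dx":-1,"dy":4,"dz":0,"yaw":0},{"dx":-2,"dy":8,"dz":0,"yaw":0},{"dx":-2.5,"dy":12,"dz":0,"yaw":0},{"dx":-3,"dy":16,"dz":0,"yaw":0},{"dx":-4,"dy":20,"dz":0,"yaw":0},{"dx":-4.5,"dy":23.5,"dz":0,"yaw":0},{"dx":-4.5,"dy":25.3,"dz":2,"yaw":0},{"dx":-4.5,"dy":25.3,"dz":5,"yaw":0},{"dx":-4.5,"dy":25.3,"dz":8,"yaw":0},{"dx":-4.5,"dy":25.3,"dz":8,"yaw":0},{"dx":-4.5,"dy":25.3,"dz":8,"yaw":0}]'
python3 d.py 0.48 -0.160 0.102
```

```text
time: 8.4
tcp_pos: [0.48, -0.1599, 0.1246]
ee_rot: [[0.998, -0.061, -0.003], [-0.061, -0.998, 0.001], [-0.003, -0.001, -1.0]]
force: [1.2, -0.4, 0.2]
gripper_width: 0.0002
grip_force: 0.0
t 8.4 tcp [ 0.48   -0.1599  0.1246] shift cm [0.01 0.01 2.26] yaxis deg -93.52030357724779 F [ 1.2 -0.4  0.2]
```

```bash
python3 -m crank '[{"dx":0,"dy":0,"dz":1,"yaw":0},{"dx":0,"dy":0,"dz":2,"yaw":0},{"dx":0,"dy":0,"dz":2.5,"yaw":0},{"dx":-0.1,"dy":0,"dz":3,"yaw":0},{"dx":-0.3,"dy":0,"dz":3.5,"yaw":0},{"dx":-0.4,"dy":0,"dz":4,"yaw":0},{"dx":-0.6,"dy":0,"dz":4.5,"yaw":0},{"dx":-0.7,"dy":0,"dz":5,"yaw":0},{"dx":-0.8,"dy":0,"dz":5.5,"yaw":0},{"dx":-0.9,"dy":0,"dz":6,"yaw":0},{"dx":-1,"dy":0,"dz":6.3,"yaw":0},{"dx":-1,"dy":0,"dz":6.3,"yaw":0}]'
```

```text
time: 9.6
tcp_pos: [0.4708, -0.1607, 0.0627]
ee_rot: [[0.998, -0.063, 0.001], [-0.063, -0.998, -0.001], [0.001, 0.001, -1.0]]
force: [-1.5, -1.8, 9.2]
gripper_width: 0.0
grip_force: 3.9
```

```bash
python3 -m crank '[{"dx":0,"dy":0,"dz":0.3,"yaw":0},{"dx":0,"dy":0,"dz":0.6,"yaw":0},{"dx":0,"dy":0,"dz":0.6,"yaw":0}]'
```

```text
time: 9.9
tcp_pos: [0.4703, -0.1607, 0.0566]
ee_rot: [[0.998, -0.063, -0.0], [-0.063, -0.998, -0.001], [-0.0, 0.001, -1.0]]
force: [-3.5, -1.7, 9.9]
gripper_width: -0.0
grip_force: 4.4
```

```bash
python3 -m crank '[{"dx":0,"dy":0,"dz":0.3,"yaw":0},{"dx":0,"dy":0,"dz":0.5,"yaw":0},{"dx":0,"dy":0,"dz":0.5,"yaw":0},{"dx":0,"dy":0,"dz":0.5,"yaw":0}]'|grep -E 'tcp|force'
python3 -m crank '[{"dx":0,"dy":0,"dz":0.3,"yaw":0},{"dx":0,"dy":0,"dz":0.3,"yaw":0},{"dx":0,"dy":0,"dz":0.3,"yaw":0}]'|grep -E 'tcp|force'
```

```text
tcp_pos: [0.4698, -0.1607, 0.0518]
force: [-4.8, -0.8, 11.3]
grip_force: 4.7
tcp_pos: [0.4698, -0.1608, 0.0489]
force: [-4.6, -1.4, 11.4]
grip_force: 5.4
```

```bash
python3 -m crank '[{"dx":0,"dy":0,"dz":0.3,"yaw":0},{"dx":0,"dy":0,"dz":0.3,"yaw":0},{"dx":0,"dy":0,"dz":0.3,"yaw":0}]'|grep -E 'tcp|force'
python3 - <<'E'
from h import *
s=snapshot('scene'); save(s,'scene5'); c=s['img'][110:300,80:400,::-1]; cv2.imwrite('pics/c5.png',cv2.resize(c,None,fx=2.4,fy=2.4,interpolation=cv2.INTER_CUBIC))
E
```

```text
tcp_pos: [0.4691, -0.1608, 0.0459]
force: [-6.2, -0.1, 13.4]
grip_force: 6.1
```

View pics/c5.png

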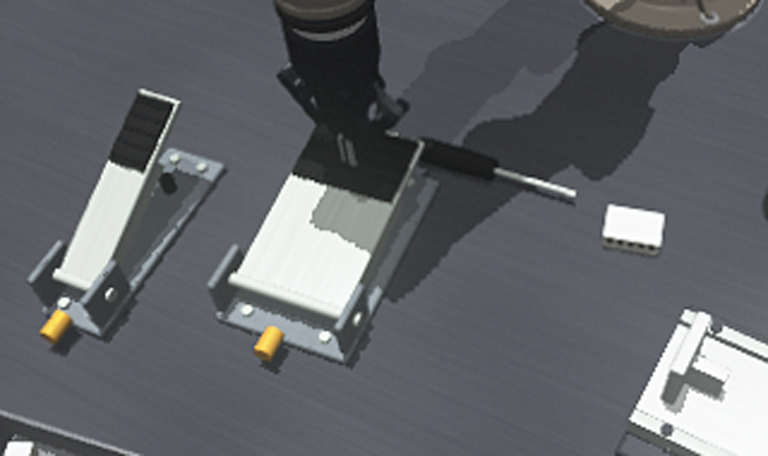

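The fingers are on the tread at about (345,150) in the crop, and the pedal is part-way or fully down. I'll measure the pedal's angle from depth.

```bash
cat > ang.py <<'E'
from h import *
s=snapshot('scene'); vv,uu=np.mgrid[0:420,0:560]; P=depth_pts(s,np.c_[uu.ravel(),vv.ravel()])
g=s['img'].reshape(-1,3).max(1)
c=np.array([.480,-.160]); a=np.radians(4.9); ux=np.array([np.cos(a),np.sin(a)]); uy=np.array([-ux[1],ux[0]])
q=P[:,:2]-c; X=q@ux; Y=q@uy
m=(s['z_map'].ravel()>0)&(X>.045)&(X<.115)&(abs(Y)<.045)&(P[:,2]>.03)&(P[:,2]<.12)&(g>70)
A=np.c_[X[m],Y[m],np.ones(m.sum())]; z=P[m,2]
for _ in range(3):
    k=np.linalg.lstsq(A,z,rcond=None)[0]; r=abs(A@k-z); A,z=A[r<.004],z[r<.004]
print('rise',-np.arctan(k[0]),'joint',.40+np.arctan(k[0]),'n',len(z),'z at .05',k[2]+.05*k[0])
r=readout.sense(); print(r['time'],np.round(r['tcp_pos'],4),np.round(r['force'],1))
E
python3 ang.py
```

```text
rise 0.14274116893280445 joint 0.2572588310671956 n 1156 z at .05 0.052625960894033
11.0 [ 0.4691 -0.1608  0.0459] [-6.4 -0.6 13.4]
```

The joint is at about 0.26 rad, so roughly 8 mm more is needed. I'll carry on in small steps.

```bash
python3 -m crank '[{"dx":0,"dy":0,"dz":0.2,"yaw":0},{"dx":0,"dy":0,"dz":0.4,"yaw":0},{"dx":0,"dy":0,"dz":0.5,"yaw":0},{"dx":0,"dy":0,"dz":0.5,"yaw":0}]'|grep -E 'tcp|force'
python3 ang.py
python3 - <<'E'
from h import *
import pickle,h
src=open('ang.py').read().replace("s=snapshot('scene')","import pickle;s=pickle.load(open('scene.pkl','rb'))")
exec(src)
E
```

```text
tcp_pos: [0.4681, -0.1609, 0.0407]
force: [-8.7, -1.2, 15.8]
grip_force: 7.2
rise 0.108558507166324 joint 0.29144149283367604 n 1129 z at .05 0.049679728772248286
11.45 [ 0.4682 -0.1609  0.0407] [-8.4 -1.6 15.3]
rise 0.4017106931634606 joint -0.0017106931634605638 n 1358 z at .05 0.07638341100360506
11.45 [ 0.4682 -0.1609  0.0407] [-8.4 -1.6 15.3]
```

The angle method reads 0 on the rest image, so it can be trusted. The joint is now at 0.291, so I'll go further until the stop shows and hold.

```bash
python3 -m crank '[{"dx":0,"dy":0,"dz":0.2,"yaw":0},{"dx":0,"dy":0,"dz":0.4,"yaw":0},{"dx":0,"dy":0,"dz":0.5,"yaw":0},{"dx":0,"dy":0,"dz":0.5,"yaw":0}]'|grep -E 'tcp|force'
python3 ang.py
```

```text
tcp_pos: [0.4678, -0.161, 0.036]
force: [-11.0, -1.1, 20.4]
grip_force: 9.4
rise 0.07954934085740763 joint 0.3204506591425924 n 1104 z at .05 0.0472283322257241
11.9 [ 0.4678 -0.1609  0.036 ] [-9.6 -0.6 19.6]
```

The joint is at 0.320, so the pedal is on its stop. I'll press slightly more and hold for about 1 s, then lift gently.

```bash
python3 -m crank '[{"dx":0,"dy":0,"dz":0.2,"yaw":0},{"dx":0,"dy":0,"dz":0.3,"yaw":0},{"dx":0,"dy":0,"dz":0.3,"yaw":0},{"dx":0,"dy":0,"dz":0.3,"yaw":0},{"dx":0,"dy":0,"dz":0.3,"yaw":0},{"dx":0,"dy":0,"dz":0.3,"yaw":0},{"dx":0,"dy":0,"dz":0.3,"yaw":0},{"dx":0,"dy":0,"dz":0.3,"yaw":0},{"dx":0,"dy":0,"dz":0.3,"yaw":0},{"dx":0,"dy":0,"dz":0.3,"yaw":0}]'|grep -E 'tcp|force'
python3 ang.py
```

```text
tcp_pos: [0.4677, -0.161, 0.0351]
force: [-17.4, 1.6, 47.4]
grip_force: 23.0
rise 0.07662927214509595 joint 0.32337072785490406 n 1098 z at .05 0.04692559370728376
12.95 [ 0.4677 -0.1611  0.0351] [-18.2   1.2  47.7]
```

```bash
python3 -m crank '[{"dx":0,"dy":0,"dz":-0.7,"yaw":0},{"dx":0.1,"dy":0,"dz":-1.5,"yaw":0},{"dx":0.2,"dy":0,"dz":-2.5,"yaw":0},{"dx":0.3,"dy":0,"dz":-3.5,"yaw":0},{"dx":0.5,"dy":0,"dz":-4.5,"yaw":0},{"dx":0.7,"dy":0,"dz":-5.5,"yaw":0},{"dx":0.8,"dy":0,"dz":-6.5,"yaw":0},{"dx":0.9,"dy":0,"dz":-7.5,"yaw":0},{"dx":0.9,"dy":0,"dz":-10,"yaw":0},{"dx":0.9,"dy":0,"dz":-14,"yaw":0},{"dx":0.9,"dy":0,"dz":-18,"yaw":0},{"dx":0.9,"dy":0,"dz":-19,"yaw":0},{"dx":0.9,"dy":0,"dz":-19,"yaw":0},{"dx":0.9,"dy":0,"dz":-19,"yaw":0},{"dx":0.9,"dy":0,"dz":-19,"yaw":0},{"dx":0.9,"dy":0,"dz":-19,"yaw":0}]'
python3 ang.py
python3 - <<'E'
from h import *
save(snapshot('scene'),'scene6')
E
```

```text
time: 14.55
tcp_pos: [0.4786, -0.1603, 0.2208]
ee_rot: [[0.998, -0.062, -0.003], [-0.062, -0.998, 0.001], [-0.003, -0.001, -1.0]]
force: [-0.4, 0.6, 0.9]
gripper_width: 0.0
grip_force: 0.0
rise 0.40218381305950873 joint -0.00218381305950871 n 1368 z at .05 0.07630353881980131
14.6 [ 0.4789 -0.1604  0.2211] [-0.2  0.4 -0.3]
```

View pics/scene6.png

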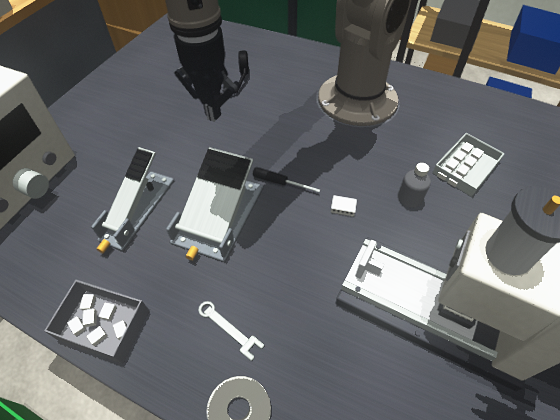

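Both pedals are up, the shuttle is in with its plate at (366,258), the loose items are where they were, and the arm is clear above (212,110). I'll hand in.

```bash
python3 -c "
from bench import robot
print(robot.close_job())"
```

```text
the job is handed in; nothing more can be done
None
```

I handed the job in at about 14.6 s: the shuttle was pushed to its stop, the broad pedal held at its stop (about 0.32 rad) for about 1 s and back up, and the narrow pedal and loose items left alone; I did not measure the cover itself, and the hand-in returned no verdict.

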